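# Fetch a kiln post from the tilt-out bin and stand it on the kiln shelf

### The job

Tilt the grey bin of the small plywood rack forward by its tab, right out to its stop, and take out the tall kiln post standing in the bin's back compartment. Stand the post upright, centred on the bare square at the free corner of the kiln shelf, setting it down without dropping it, and leave the bin tilted out. Leave the short post in the bin, and do not shift the other posts, the jar or the bowl.

Things in the scene. Friction and masses are not known exactly. Their poses are not given: they have to be found in the camera images.
- rack: Fixed plywood rack, 184 mm wide (y), 150 mm deep, holding the tilt-out bin; stands left or right of the middle, the shelf opposite. Origin: on the bench, midway across, 75 mm in front of the side rails; z up; its own -x is the front, to which the bin tilts (roughly robotwards, yaw up to 0.25 rad off). Side rails at y = +-80 mm, 50 mm high, x = 75 to 210 mm; 190 mm high rear panels, x = 160 to 230 mm. Open at the back.
- roof (a point): Middle of the front edge of the rack's roof board, on its underside: rack x = 160 mm, 190 mm above the bench. The fixed board is 46 mm deep (to rack x = 206 mm), 184 mm wide and 14 mm thick, with two flat clay discs on top (10 mm high). It covers the bin's back compartment while the bin is shut; the front compartment is open above.
- bin (a joint): Tilt of the bin about a level hinge along the rack's y at its bottom front edge: 0 = shut (upright), growing as its top comes forward (to the rack's -x), 0.60 rad = fully out, at the stop. The hinge is stiff: the bin stays where it is left; pulling it out takes about 6 to 18 N at the tab.
- bin_hinge (a point): Middle of the hinge line, fixed: rack x = 80 mm, y = 0, 14 mm above the bench. Origin of the 'bin frame' (x to the back, z up along the walls; like the rack's axes when shut). Grey metal bin, walls 4 mm, inside 132 mm wide: floor top z = 4 mm; front wall x = 0 to 4 mm, back wall x = 121 to 125 mm, both and the sides to z = 85 mm; cross divider x = 74 to 78 mm, to z = 75 mm.
- bin_tab (a point): Middle of the top edge of the bin's steel pull tab (bin frame x = -11, z = 124.5 mm); moves with the bin. The tab, 70 mm wide (y) and 6 mm thick, rises from the middle of the front wall's top (about z = 81 mm), leaning forward 0.3 rad from the bin's z. It can be hooked from behind, from inside the front compartment (70 mm deep), or pinched.
- bin_seat (a point): Middle of the floor of the bin's back compartment (bin x = 99.5 mm, z = 4 mm); z along the bin's walls, x to its back; moves with the bin.
- post: The tall kiln post to fetch: buff fireclay square bar 38 x 38 x 120 mm, 0.22 to 0.35 kg, standing in the back compartment (5 mm loose fore and aft, up to 18 mm off the middle sideways), its top 39 mm above the walls; as the bin tilts it leans on the divider. Origin: centre of its underside; z along its length to the top; x, y square to its sides (y across the rack at the start).
- short_post: Short kiln post, 38 x 38 x 60 mm, loose in the bin's front compartment, where it stays. Origin: centre of its underside, z along its length.
- shelf: Fixed square kiln shelf lying on the bench, 200 x 200 mm, top 17 mm above the bench, white wash on top. Origin: centre of its underside, x and y along its sides (yaw varies). Posts stand centred 65 mm from its middle in both x and y, at its four corners; three corners are taken.
- mark: The bare (unwashed, brown) flat square, 46 x 46 mm, on the shelf's free corner, where the post is to stand; it may be any of the four corners. Origin: its centre, on the shelf's top (17 mm above the bench), axes parallel to the shelf's.
- stood_a: One of the three tall posts already standing on the shelf's corners, 38 x 38 x 120 mm, same make as the one to fetch. Origin: centre of its underside.
- stood_b: One of the three tall posts already standing on the shelf's corners, 38 x 38 x 120 mm, same make as the one to fetch. Origin: centre of its underside.
- stood_c: One of the three tall posts already standing on the shelf's corners, 38 x 38 x 120 mm, same make as the one to fetch. Origin: centre of its underside.
- jar: Bystander: loose bisque clay jar, 92 mm across, 108 mm high, standing on the bench. Origin: centre of its underside.
- bowl: Bystander: loose terracotta bowl, 110 mm across, 55 mm high, standing on the bench. Origin: centre of its underside.
Things that resemble listed ones, but are neither listed nor needed, are in the scene too. Leave any red look-alike of the post alone.

How it is judged:
By the outcome, as a careful person would: the job done as asked, in the order asked, and still so for the second after the job is handed in, with the robot touching nothing.
It also fails if it takes over 54 s, if anything falls off the work surface, if the arm or the gripper's body presses on something with over 40 N, if the wrist force passes 120 N, or if a joint passes its speed limit or range.

### The arm

A 6-joint arm with a two-finger parallel gripper is mounted at the origin on the work surface. World frame = base frame: x ahead of the robot, y to its left, z up, the work surface at z = 0. Lengths are in m, angles in rad, forces in N, time in s.
With the tool pointing down it reaches from about 0.25 to 0.775 m from the base axis. Payload 4 kg.
Tool frame: the origin (TCP) lies at the very end of the fingers, on their centre line; the grasp point (between the pads) lies 19 mm behind it; z points along the fingers, y is the line along which they close (so a half turn about z gives the same grasp; the last joint's range is limited). The gripper opens to 85 mm and grips with 20 to 120 N. Pads are 22 mm wide; open, the fingers measure 114 mm over their backs; the gripper's body (76 mm by 85 mm) begins 54 mm behind the grasp point. The pads swing forward as they close: fully open they stand 13 mm farther back than shut.
Start: joints at [-1.432, 0.087, 1.371, -0, 1.684, -0.103], TCP at [0.132, -0.534, 0.231] pointing down, gripper open.
Joint ranges: [-3.1, 3.1], [-0.76, 2.03], [0.27, 2.55], [-1.08, 4.22], [0.17, 2.65], [-2.57, 2.57]. Speed limits (rad/s): [2.79, 2.79, 3.14, 3.14, 3.14, 3.14].

### API

Orientations are given as a rotation vector (axis times angle).
In Python, from plant import get_obs, optics, robot gives the robot as it stands.
- The arm moves only by the tool apply_moves, never from a script. Its argument "increments" is a list of rows, each a list of 7 numbers: the gripper command: -1 is shut, 1 is fully open, values between are in proportion, then the shift along the tool's x, y, z in mm, then the turn, a rotation vector about the tool's x, y, z in degrees. A call has exactly 5 rows; each row is the pose to reach, as a shift and turn from the pose commanded when the call began, along the tool's axes at that moment; what a row does not reach only later rows make up. A row lasts 1/12 s, in which the tool goes at most 41.7 mm and 7.16 degrees, less where a joint would pass 70% of its speed; a pose out of reach is approached as far as the arm can. A call with a gripper value outside its range is refused whole. The fingers move at their own pace and stop on an object; the grip force is fixed at half the most. Time passes only in rows, so rows that repeat a pose let the fingers close, or fill a call up. It gives the time, the measured TCP pose, the force, the opening and the grip force at its end, in the units of the state.
- get_obs(): the state, without advancing time (a new reading comes with each control period).
- optics.grab_frame(name): name is "scene" or "top" or "wrist"; returns the picture (480x640x3 uint8, blue, green, red); there is no depth.
- optics.camera_info(name): a dict with "camera_matrix" (3x3 intrinsics, pixels), "cam_to_world" (4x4, takes a point from camera to world coordinates); the wrist camera has in their place "mount" (4x4, takes a point from camera to tool coordinates, whose origin is the TCP and whose axes are the flange's). Camera axes: x right, y down, z forward; pixel columns grow to the right and rows downward; lengths in m; the calibration is good to about 2 mm. A picture is of the moment at which its call begins: read the wrist's pose just before it. camera_info takes no time and is no camera call.
- robot.finish_job(): hands the job in; it is judged then, once.
The state is a dict: "time_s": time; "qpos": joint angles; "qvel": joint speeds; "effort": joint torques, N m; "tcp_pos": TCP position; "tool_rot": TCP orientation; "ft_force": force on the tool from outside, world axes, zero at the start; "ft_torque": the same for the moment, N m; "opening": opening from 0.0 (shut) to 1.0 (fully open); "finger_force": force on a finger pad.
Only numpy, scipy, OpenCV 4.12 (cv2) and the standard library are available. Lean on these libraries where they do the work, as an engineer would, in place of code of your own. Each camera call takes 0.05 s, during which the arm holds its last target. There are 200 camera calls.

## Working session

There is one attempt and no reset: what is moved stays moved. The work goes in short steps, Python scripts to look and compute and a tool call to move; the robot and the scene stay as the last step left them, time stands still between calls to the robot, and variables do not carry over. Pictures are saved under pics/ and viewed, at most 10 in all, crops included, and the job is handed in when it is done.

Besides the shell and the picture viewer there is one more tool, called as name(argument=value, ...), one argument or row to a line, values as JSON. apply_moves: Moves the arm, as the interface text tells. Its arguments: {"type":"object","properties":{"increments":{"type":"array"}},"required":["increments"]}

```bash
mkdir -p pics; ls
python3 - <<'E'
from plant import get_obs, optics, robot
import cv2,numpy as np
np.set_printoptions(precision=4,suppress=True)
o=get_obs();print(o['time_s'],o['tcp_pos'],o['tool_rot'],o['ft_force'],o['opening'])
for n in['scene','top','wrist']:
    c=optics.camera_info(n);print(n,c)
for n in['scene','top']:
    cv2.imwrite(f'pics/{n}0.png',optics.grab_frame(n))
E
```

```text
pics
0.0 [ 0.1316 -0.5335  0.2301] [-3.1164 -0.3786  0.0001] [ 0.2032  1.0041 -0.6366] 0.997609221636318
scene {'camera_matrix': array([[599.0391,   0.    , 320.706 ],
       [  0.    , 599.0391, 242.7087],
       [  0.    ,   0.    ,   1.    ]]), 'cam_to_world': array([[ 0.115 ,  0.7348, -0.6685,  1.5896],
       [ 0.9934, -0.0841,  0.0785, -0.1186],
       [ 0.0014, -0.6731, -0.7395,  1.2188],
       [ 0.    ,  0.    ,  0.    ,  1.    ]])}
top {'camera_matrix': array([[462.1867,   0.    , 325.0229],
       [  0.    , 462.1867, 237.9449],
       [  0.    ,   0.    ,   1.    ]]), 'cam_to_world': array([[ 0.0118, -0.9971,  0.0745,  0.5155],
       [-0.9997, -0.0134, -0.0201,  0.0103],
       [ 0.021 , -0.0743, -0.997 ,  1.2744],
       [ 0.    ,  0.    ,  0.    ,  1.    ]])}
wrist {'camera_matrix': array([[335.5699,   0.    , 313.1612],
       [  0.    , 335.5699, 232.4368],
       [  0.    ,   0.    ,   1.    ]]), 'mount': array([[-0.001 , -0.9652, -0.2616,  0.0664],
       [ 1.    , -0.0011,  0.0004, -0.0015],
       [-0.0007, -0.2616,  0.9652, -0.1427],
       [ 0.    ,  0.    ,  0.    ,  1.    ]])}
```

View pics/top0.png

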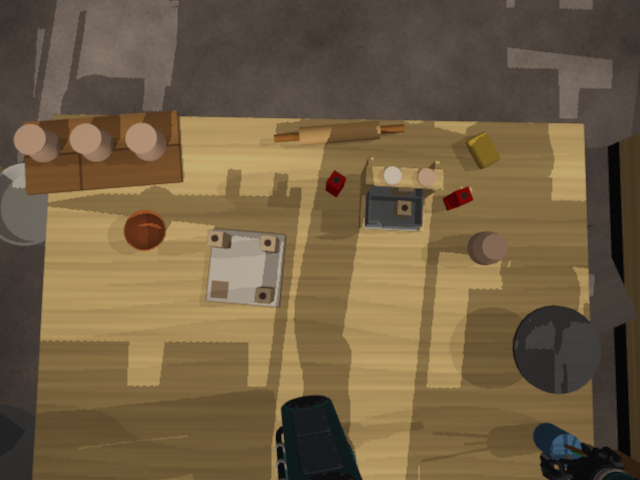

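View pics/scene0.png

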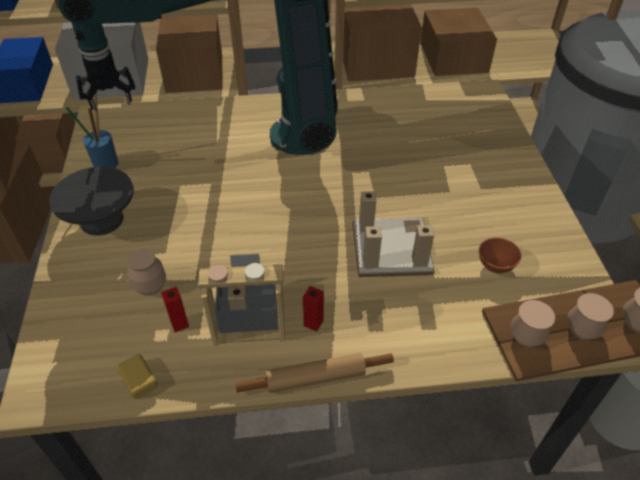

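The top view shows the rack at about (403,197) with its front facing down (toward the robot). The shelf is at (246,268), with the bare square at its lower-left corner (220,289). The jar is at (487,248), the bowl at (145,230), and there are red look-alikes on both sides of the rack.

Run:
```python
import cv2,numpy as np
t=cv2.imread('pics/top0.png')
a=cv2.resize(t[150:250,355:455],(400*1,400),interpolation=cv2.INTER_CUBIC)
b=cv2.resize(t[220:320,195:295],(400,400),interpolation=cv2.INTER_CUBIC)
im=np.hstack([a,b])
for i in range(0,800,40):
    cv2.line(im,(i,0),(i,6),(0,255,0),1); 
for i in range(0,400,40): cv2.line(im,(0,i),(6,i),(0,255,0),1)
cv2.imwrite('pics/c1.png',im)
```

```text
(no output)
```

View pics/c1.png

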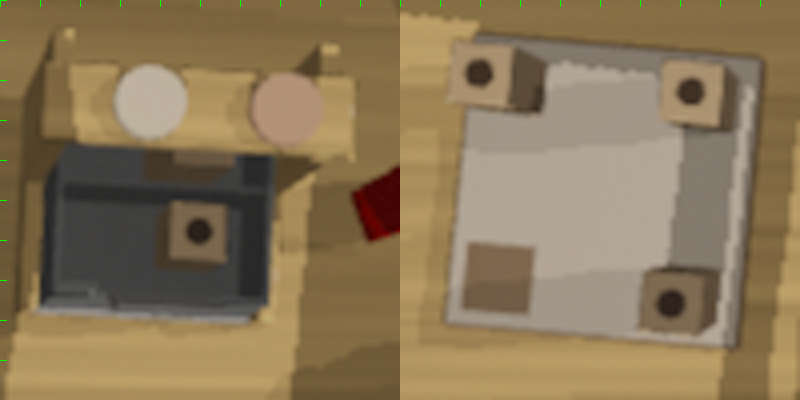

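The crop shows the roof's front edge running from (43,137) to (354,160) in crop pixels. The shelf corners are at (478,33), (763,60), (737,347) and (445,323). The mark corners are at (468,242), (535,248), (529,313) and (462,306).

```bash
cat > h.py <<'E'
import numpy as np,cv2
from scipy.spatial.transform import Rotation as R
from plant import get_obs, optics, robot
np.set_printoptions(precision=4,suppress=True)
def cam(n,o=None):
    c=optics.camera_info(n);K=c['camera_matrix']
    if n=='wrist':
        o=o or get_obs();T=np.eye(4);T[:3,:3]=R.from_rotvec(o['tool_rot']).as_matrix();T[:3,3]=o['tcp_pos']
        return K,T@c['mount']
    return K,c['cam_to_world']
def ray(KT,uv,z):
    K,T=KT
    d=T[:3,:3]@np.linalg.solve(K,[uv[0],uv[1],1]);p=T[:3,3]
    return p+d*(z-p[2])/d[2]
def proj(KT,P):
    K,T=KT;P=np.atleast_2d(P);q=(P-T[:3,3])@T[:3,:3]@K.T
    return q[:,:2]/q[:,2:]
def rackpts(o,yaw,P,tilt=0,bin=False):
    P=np.atleast_2d(P).astype(float)/1000
    if bin:
        c,s=np.cos(tilt),np.sin(tilt)   # top comes forward: rotation about y by -tilt
        P=np.stack([c*P[:,0]-s*P[:,2]+.080,P[:,1],s*P[:,0]+c*P[:,2]+.014],1)
    c,s=np.cos(yaw),np.sin(yaw)
    return np.stack([o[0]+c*P[:,0]-s*P[:,1],o[1]+s*P[:,0]+c*P[:,1],P[:,2]],1)
E
python3 - <<'E'
from h import *
C=cam('top')
A=lambda u,v:(355+u/4-.4,150+v/4-.4)
B=lambda u,v:(195+(u-400)/4-.4,220+v/4-.4)
l=ray(C,A(43,137),.204);r=ray(C,A(354,160),.204);d=l-r
print('roof',l,r,np.linalg.norm(d)); yaw=np.arctan2(-d[0],d[1]);m=(l+r)/2
print('yaw',yaw,'org',m[:2]-.16*np.array([np.cos(yaw),np.sin(yaw)]))
for n,p in dict(fwl=(37,305),fwr=(255,320)).items(): print(n,ray(C,A(*p),.099))
for p in [(478,33),(763,60),(737,347),(445,323)]: print('shelf',ray(C,B(*p),.017))
for p in [(468,242),(535,248),(529,313),(462,306)]: print('mark',ray(C,B(*p),.017))
print('short top',ray(C,A(197,231),.078))
E
```

```text
roof [ 0.7241 -0.1044  0.204 ] [ 0.7133 -0.2878  0.204 ] 0.18375883999284487
yaw -0.058694653731510296 org [ 0.559  -0.1867]
fwl [ 0.6357 -0.1124  0.099 ]
fwr [ 0.628  -0.2525  0.099 ]
shelf [0.633 0.287 0.017]
shelf [0.6172 0.0933 0.017 ]
shelf [0.4231 0.1072 0.017 ]
shelf [0.4371 0.3033 0.017 ]
mark [0.4914 0.2896 0.017 ]
mark [0.4879 0.2445 0.017 ]
mark [0.4443 0.2473 0.017 ]
mark [0.4485 0.2923 0.017 ]
short top [ 0.688  -0.2192  0.078 ]
```

```bash
cat >> h.py <<'E'
O=np.array([.559,-.187]);YAW=-.0587
def tool(yaw,lean):
    w=R.from_euler('z',yaw).as_matrix();s,c=np.sin(lean),np.cos(lean)
    return w@np.array([[0,1,0],[c,0,s],[s,0,-c]],float).T
def inc(p,M,o=None):
    """mm and deg in tool axes from present pose"""
    o=o or get_obs();A=R.from_rotvec(o['tool_rot']).as_matrix()
    print('t',round(o['time_s'],2),'tcp',o['tcp_pos'],'F',o['ft_force'],'op',round(o['opening'],3))
    print('INC',np.round(A.T@(np.array(p)-o['tcp_pos'])*1000,1),np.round(np.degrees(R.from_matrix(A.T@M).as_rotvec()),2))
def grip_tab(tilt,back=0,down=34):
    """TCP and attitude for pinching the tab"""
    p=np.array([-11+(down-back)*np.sin(.3),0,124.5-(down-back)*np.cos(.3)])
    return rackpts(O,YAW,p,tilt,True)[0],tool(YAW,tilt+.3)
E
python3 - <<'E'
from h import *
p,M=grip_tab(0,90);print(p);inc(p,M);inc(p,tool(YAW,0))
E
```

```text
[ 0.6114 -0.1901  0.192 ]
t 0.1 tcp [ 0.1316 -0.5336  0.2302] F [ 0.4467 -0.5675 -0.3458] op 1.0
INC [ 548.  -218.6   38.8] [-14.9   10.83 -72.22]
t 0.1 tcp [ 0.1316 -0.5336  0.2302] F [ 0.4467 -0.5675 -0.3458] op 1.0
INC [ 548.  -218.6   38.8] [ -0.09  -0.09 -72.79]
```

apply_moves(
  increments=[
    [0.3,45,-18,-20,0,0,-7],
    [0.3,90,-35,-30,0,0,-14],
    [0.3,135,-53,-30,0,0,-21],
    [0.3,180,-70,-30,0,0,-28],
    [0.3,225,-88,-30,0,0,-35],
  ],
)

```text
time_s: 0.52
tcp_pos: [0.2995, -0.4153, 0.2611]
tool_rot: [2.857, 1.306, 0.0]
ft_force: [1.1, -0.9, -0.4]
opening: 0.65
finger_force: 0.0
```

Run:
```python
from h import *
p,M=grip_tab(0,90);inc(p,M);print(get_obs()['qpos'])
```

```text
t 0.52 tcp [ 0.2995 -0.4153  0.2611] F [ 1.0591 -0.8946 -0.4124] op 0.65
INC [374.3  88.6  69.1] [-16.55   5.63 -37.19]
[-1.0568 -0.002   1.4048  0.0001  1.7384 -0.3439]
```

apply_moves(
  increments=[
    [0.3,38,9,5,-3,1,-7],
    [0.3,76,18,10,-6,2,-14],
    [0.3,114,27,15,-9,3,-21],
    [0.3,152,36,20,-12,4,-28],
    [0.3,190,44,25,-14,5,-32],
  ],
)

```text
time_s: 0.93
tcp_pos: [0.4578, -0.3005, 0.2356]
tool_rot: [2.233, 1.92, 0.266]
ft_force: [0.5, -0.3, -0.3]
opening: 0.648
finger_force: 0.0
```

Run:
```python
from h import *
p,M=grip_tab(0,90);inc(p,M)
```

```text
t 0.93 tcp [ 0.4578 -0.3005  0.2356] F [ 0.4732 -0.3073 -0.2698] op 0.648
INC [131.3 119.4  78.7] [-2.37  0.58 -5.19]
```

apply_moves(
  increments=[
    [0.3,26,24,16,-1,0,-2],
    [0.3,52,48,32,-2,1,-4],
    [0.3,78,72,48,-2.4,0.6,-5.2],
    [0.3,105,96,63,-2.4,0.6,-5.2],
    [0.3,131,119,79,-2.4,0.6,-5.2],
  ],
)

```text
time_s: 1.35
tcp_pos: [0.6112, -0.1914, 0.1909]
tool_rot: [2.123, 1.991, 0.3]
ft_force: [0.4, -0.3, -0.5]
opening: 0.651
finger_force: 0.0
```

Run:
```python
from h import *
o=get_obs();im=optics.grab_frame('wrist');KT=cam('wrist',o)
p,M=grip_tab(0);inc(p,M,o)
pts=dict(tab=rackpts(O,YAW,[[-11,-35,124.5],[-11,35,124.5]],0,True),fw=rackpts(O,YAW,[[0,-70,85],[0,70,85]],0,True),
 roof=rackpts(O,YAW,[[160,-92,204],[160,92,204]]))
for k,v in pts.items():
    q=proj(KT,v);print(k,q)
    for u in q: cv2.drawMarker(im,tuple(int(round(x)) for x in u),(0,255,0),0,10,1)
cv2.imwrite('pics/w1.png',im)
```

```text
t 1.35 tcp [ 0.6112 -0.1914  0.1909] F [ 0.3567 -0.2866 -0.5157] op 0.651
INC [ 1.4  0.6 88.9] [-0.13  0.03 -0.32]
tab [[314.6595 303.1384]
 [314.0476 195.819 ]]
fw [[313.2766 319.1489]
 [311.9924 135.4669]]
roof [[495.752  418.4538]
 [552.4183  79.7245]]
```

View pics/w1.png

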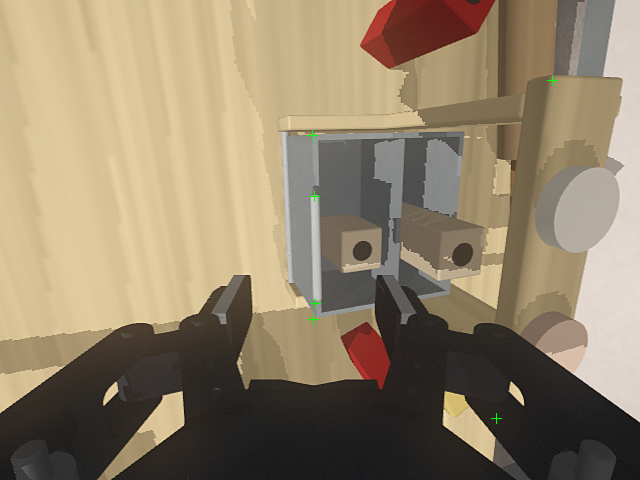

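The wrist view shows the tab edge at (314,196) to (315,303), right on the prediction. The tall post's top is at about (455,255) and the short post's at (357,250). I'll go straight down the tab and pinch.

apply_moves(
  increments=[
    [0.2,0,0,30,0,0,0],
    [0.2,1,0,60,0,0,0],
    [0.2,1,0,89,0,0,0],
    [0.2,1,0,89,0,0,0],
    [-0.8,1,0,89,0,0,0],
  ],
)

```text
time_s: 1.82
tcp_pos: [0.6347, -0.1929, 0.1034]
tool_rot: [2.127, 1.994, 0.297]
ft_force: [0.8, -0.4, -0.1]
opening: 0.475
finger_force: 0.0
```

apply_moves(
  increments=[
    [-1,0,0,0,0,0,0],
    [-1,0,0,0,0,0,0],
    [-1,0,0,0,0,0,0],
    [-1,0,0,0,0,0,0],
    [-1,0,0,0,0,0,0],
  ],
)

```text
time_s: 2.23
tcp_pos: [0.6378, -0.1946, 0.1102]
tool_rot: [2.117, 1.987, 0.302]
ft_force: [-0.3, -0.9, 6.3]
opening: 0.059
finger_force: 59.9
```

Run:
```python
from h import *
o=get_obs();A=R.from_rotvec(o['tool_rot']).as_matrix()
print(o['ft_force'],o['tcp_pos'],grip_tab(0)[0])
p0,M0=grip_tab(0)
for t in np.arange(.08,.66,.08):
    p,M=grip_tab(t)
    print(round(t,2),np.round(M0.T@(p-p0)*1000,1),np.round(np.degrees(R.from_matrix(M0.T@M).as_rotvec()),1))
```

```text
[-0.3363 -0.8518  6.2812] [ 0.6378 -0.1946  0.1102] [ 0.6379 -0.1916  0.106 ]
0.08 [ 0.  -7.1 -1.8] [-4.6  0.   0. ]
0.16 [  0.  -14.4  -3.1] [-9.2  0.  -0. ]
0.24 [  0.  -21.7  -3.7] [-13.8  -0.   -0. ]
0.32 [  0.  -29.1  -3.8] [-18.3   0.    0. ]
0.4 [  0.  -36.4  -3.3] [-22.9   0.    0. ]
0.48 [  0.  -43.7  -2.2] [-27.5  -0.   -0. ]
0.56 [  0.  -50.9  -0.5] [-32.1   0.    0. ]
0.64 [  0.  -57.9   1.8] [-36.7   0.    0. ]
```

apply_moves(
  increments=[
    [-1,0,-5,-5,-3,0,0],
    [-1,0,-11,-7,-7,0,0],
    [-1,0,-17,-8,-11,0,0],
    [-1,0,-23,-9,-14.7,0,0],
    [-1,0,-29,-9,-18.3,0,0],
  ],
)

```text
time_s: 2.65
tcp_pos: [0.6062, -0.1934, 0.1041]
tool_rot: [1.919, 1.796, 0.574]
ft_force: [27.6, -7.4, -25.4]
opening: 0.056
finger_force: 57.4
```

```bash
cat >> h.py <<'E'
def tiltest(o):
    """bin tilt from tcp while pinching: by attitude and by position"""
    A=R.from_rotvec(o['tool_rot']).as_matrix();z=R.from_euler('z',-YAW).apply(A[:,2])
    r=R.from_euler('z',-YAW).apply(o['tcp_pos']-np.r_[O,0]);q=R.from_euler('z',0).apply(r)-[.08,0,.014]
    print('lean-.3',np.arctan2(z[0],-z[2])-.3,'bin xz ang',np.arctan2(-q[0],q[2])-0.011,'r',np.hypot(q[0],q[2]),'y',q[1])
E
python3 - <<'E'
from h import *
o=get_obs();tiltest(o);p,M=grip_tab(.62);inc(p,M,o)
E
```

```text
lean-.3 0.3210753071229974 bin xz ang 0.33537676866334903 r 0.0957617606789846 y -0.0036581790764442287
t 2.65 tcp [ 0.6062 -0.1934  0.1041] F [ 27.6303  -7.3867 -25.409 ] op 0.056
INC [  3.5 -26.8   0.1] [-17.13   0.44  -0.24]
```

apply_moves(
  increments=[
    [-1,0,-6,1,-4,0,0],
    [-1,0,-12,1,-8,0,0],
    [-1,0,-18,1,-12,0,0],
    [-1,0,-24,0,-15,0,0],
    [-1,0,-29,0,-18,0,0],
  ],
)

```text
time_s: 3.07
tcp_pos: [0.584, -0.1928, 0.0927]
tool_rot: [1.703, 1.591, 0.805]
ft_force: [79.6, -3.6, -30.6]
opening: 0.058
finger_force: 62.6
```

Run:
```python
from h import *
o=get_obs();tiltest(o);p,M=grip_tab(.62);inc(p,M,o)
o=get_obs();im=optics.grab_frame('wrist');KT=cam('wrist',o)
cv2.imwrite('pics/w2.png',im);cv2.imwrite('pics/t2.png',optics.grab_frame('top'))
```

```text
lean-.3 0.6392487348933353 bin xz ang 0.5963068761809206 r 0.0958880822289982 y -0.004349175692465588
t 3.07 tcp [ 0.584  -0.1928  0.0927] F [ 79.5763  -3.6258 -30.6368] op 0.058
INC [ 4.4 -3.3  2.9] [ 1.1   0.56 -0.23]
```

The bin is at its stop: tilt is about 0.60 rad and the force rose to 85 N. I'll relax the pull, then release and back off along the tab.

apply_moves(
  increments=[
    [-1,0,1,0,1,0,0],
    [-1,0,2,0,2,0,0],
    [-1,0,3,0,2,0,0],
    [-0.5,0,3,0,2,0,0],
    [-0.5,0,3,0,2,0,0],
  ],
)

```text
time_s: 3.58
tcp_pos: [0.5842, -0.1902, 0.0925]
tool_rot: [1.732, 1.622, 0.783]
ft_force: [0.5, 0.4, -0.1]
opening: 0.248
finger_force: 0.0
```

apply_moves(
  increments=[
    [-0.5,0,0,0,0,0,0],
    [-0.4,0,0,-10,0,0,0],
    [-0.4,0,0,-30,0,0,0],
    [-0.4,0,0,-65,0,0,0],
    [-0.4,0,0,-100,0,0,0],
  ],
)

```text
time_s: 4.0
tcp_pos: [0.5052, -0.184, 0.1541]
tool_rot: [1.734, 1.626, 0.783]
ft_force: [0.6, -0.6, 1.9]
opening: 0.299
finger_force: 0.0
```

```bash
cat >> h.py <<'E'
def grip_post(y,z=88,x=97,tilt=.6):
    return rackpts(O,YAW,[[x,y*1000,z]],tilt,True)[0],tool(YAW,tilt)
E
python3 - <<'E'
from h import *
o1=dict(tcp_pos=np.array([.6112,-.1914,.1909]),tool_rot=np.array([2.123,1.991,.3]))
P=ray(cam('wrist',o1),(462,254),.138);r=R.from_euler('z',-YAW).apply(P-np.r_[O,0])
print('post',P,'rack',r)
p,M=grip_post(r[1],158);print(p);inc(p,M)
E
```

```text
post [ 0.7397 -0.2113  0.138 ] rack [ 0.1819 -0.0136  0.138 ]
[ 0.6289 -0.2048  0.1992]
t 4.0 tcp [ 0.5052 -0.184   0.1541] F [ 0.6244 -0.6038  1.941 ] op 0.299
INC [-12.8 113.4  69.1] [16.86  0.03 -0.3 ]
```

apply_moves(
  increments=[
    [0.2,-3,38,-5,4,0,0],
    [0.4,-6,75,0,9,0,0],
    [0.4,-9,100,25,14,0,0],
    [0.4,-13,113,50,17,0,0],
    [0.4,-13,113,69,17,0,0],
  ],
)

```text
time_s: 4.42
tcp_pos: [0.6358, -0.2078, 0.2078]
tool_rot: [1.921, 1.806, 0.565]
ft_force: [-1.0, -0.2, 0.2]
opening: 0.698
finger_force: 0.0
```

Run:
```python
from h import *
o=get_obs();im=optics.grab_frame('wrist');KT=cam('wrist',o);print(o['tcp_pos'])
p,M=grip_post(-.0136,88);inc(p,M,o)
y=-13.6
pts=dict(post=rackpts(O,YAW,[[78,y-19,124],[116,y-19,124],[116,y+19,124],[78,y+19,124]],.6,True),
tab=rackpts(O,YAW,[[-11,-35,124.5],[-11,35,124.5]],.6,True))
for k,v in pts.items():
    q=proj(KT,v);print(k,q.round(0).tolist())
    for u in q: cv2.drawMarker(im,tuple(int(round(x)) for x in u),(0,255,0),0,10,1)
cv2.imwrite('pics/w3.png',im)
```

```text
[ 0.6358 -0.2078  0.2078]
t 4.42 tcp [ 0.6358 -0.2078  0.2078] F [-0.9822 -0.1716  0.2423] op 0.698
INC [  3.1 -11.5  73. ] [ 0.64  0.36 -0.08]
post [[262.0, 290.0], [327.0, 290.0], [328.0, 227.0], [259.0, 227.0]]
tab [[108.0, 295.0], [86.0, 174.0]]
```

View pics/w3.png

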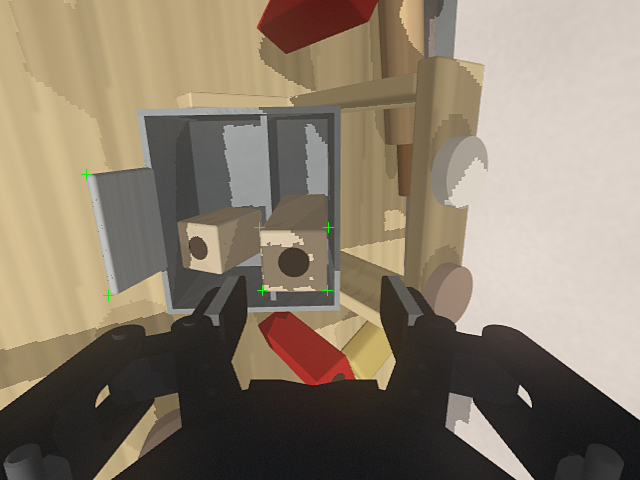

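The overlay matches: the post's top is at (261–327, 230–291) and the tab agrees with a 0.6 rad tilt. Next I centre on the post and descend along its axis.

apply_moves(
  increments=[
    [0.4,3,-11,0,0.5,0,0],
    [0.4,3,-11,15,0.5,0,0],
    [0.4,3,-11,30,0.5,0,0],
    [0.4,3,-11,45,0.5,0,0],
    [0.4,3,-11,45,0.5,0,0],
  ],
)

```text
time_s: 4.88
tcp_pos: [0.6439, -0.2032, 0.1534]
tool_rot: [1.943, 1.82, 0.553]
ft_force: [-1.1, -0.7, -1.3]
opening: 0.702
finger_force: 0.0
```

Run:
```python
from h import *
p,M=grip_post(-.0136,88);inc(p,M)
```

```text
t 4.88 tcp [ 0.6439 -0.2032  0.1534] F [-1.1087 -0.665  -1.3036] op 0.702
INC [-2.3 13.9 23.6] [-0.77  0.02 -0.38]
```

apply_moves(
  increments=[
    [0.4,-1,0,-10,0,0,0],
    [0.4,-2,14,-10,0,0,0],
    [0.4,-2,14,-6,0,0,0],
    [0.4,-2,14,-6,0,0,0],
    [0.4,-2,14,-6,0,0,0],
  ],
)

```text
time_s: 5.3
tcp_pos: [0.6533, -0.2068, 0.1696]
tool_rot: [1.939, 1.817, 0.554]
ft_force: [-0.1, 0.4, -0.4]
opening: 0.7
finger_force: 0.0
```

Run:
```python
from h import *
p,M=grip_post(-.0136,88);inc(p,M)
```

```text
t 5.3 tcp [ 0.6533 -0.2068  0.1696] F [-0.0813  0.4151 -0.3514] op 0.7
INC [ 0.7 -3.1 31.8] [-0.52  0.14 -0.3 ]
```

apply_moves(
  increments=[
    [0.4,0,-2,10,-0.5,0,0],
    [0.4,0,-2,20,-0.5,0,0],
    [0.4,0,-2,31,-0.5,0,0],
    [0.4,0,-2,31,-0.5,0,0],
    [0,0,-2,31,-0.5,0,0],
  ],
)

```text
time_s: 5.72
tcp_pos: [0.669, -0.2073, 0.1405]
tool_rot: [1.935, 1.814, 0.56]
ft_force: [-0.2, 0.2, -0.7]
opening: 0.575
finger_force: 0.0
```

apply_moves(
  increments=[
    [-1,0,0,0,0,0,0],
    [-1,0,0,0,0,0,0],
    [-1,0,0,0,0,0,0],
    [-1,0,0,0,0,0,0],
    [-1,0,0,0,0,0,0],
  ],
)

```text
time_s: 6.13
tcp_pos: [0.6698, -0.2079, 0.1427]
tool_rot: [1.932, 1.811, 0.562]
ft_force: [-0.2, -0.0, 0.0]
opening: -0.002
finger_force: 0.0
```

Run:
```python
from h import *
p,M=grip_post(-.0136,88);inc(p,M)
```

```text
t 6.13 tcp [ 0.6698 -0.2079  0.1427] F [-0.2415 -0.0268  0.0074] op -0.002
INC [ 0.7 -1.9  0.2] [ 0.02  0.14 -0.3 ]
```

Run:
```python
from h import *
w=optics.grab_frame('wrist');t=optics.grab_frame('scene')
t=cv2.resize(t[220:360,150:350],(400,280),interpolation=cv2.INTER_CUBIC)
w=cv2.resize(w[60:400,100:500],(400,340))
cv2.imwrite('pics/w4.png',np.hstack([w,np.vstack([t,np.zeros((60,400,3),np.uint8)])]))
```

```text
(no output)
```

View pics/w4.png

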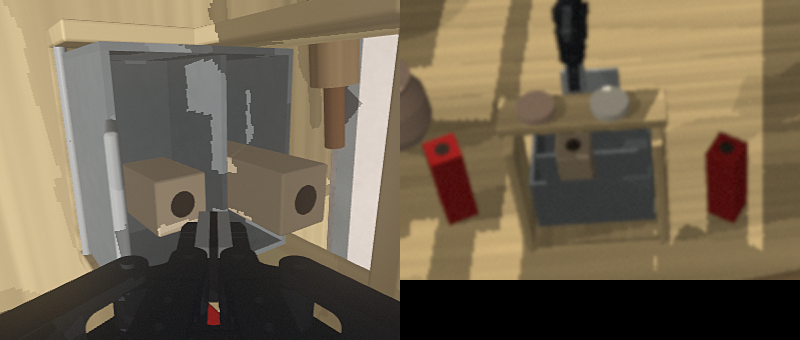

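The bin has been knocked partly shut, probably by a finger landing on the post's top edge during the off-centre descent. The closed fingers are now between the two posts. I'll back out and measure the tilt.

apply_moves(
  increments=[
    [-1,0,0,-20,0,0,0],
    [-1,0,0,-50,0,0,0],
    [-1,0,0,-80,0,0,0],
    [-1,0,0,-100,0,0,0],
    [-1,0,0,-100,0,0,0],
  ],
)

```text
time_s: 6.65
tcp_pos: [0.6142, -0.2054, 0.2321]
tool_rot: [1.924, 1.804, 0.564]
ft_force: [0.7, -0.5, 0.6]
opening: 0.0
finger_force: 0.0
```

apply_moves(
  increments=[
    [-0.3,0,0,0,0,0,0],
    [-0.3,0,0,0,0,0,0],
    [-0.3,0,0,0,0,0,0],
    [-0.3,0,0,0,0,0,0],
    [-0.3,0,0,0,0,0,0],
  ],
)

```text
time_s: 7.07
tcp_pos: [0.6134, -0.204, 0.2231]
tool_rot: [1.935, 1.813, 0.561]
ft_force: [-0.4, 1.0, 1.0]
opening: 0.349
finger_force: 0.0
```

Run:
```python
from h import *
o=get_obs();im=optics.grab_frame('wrist');KT=cam('wrist',o);print(o['time_s'],o['tcp_pos'],o['tool_rot'])
for t in (0,.1,.2,.3,.4,.5):
    print(t,proj(KT,rackpts(O,YAW,[[-11,-35,124.5],[-11,35,124.5],[125,66,85],[0,70,85]],t,True)).round(0).tolist())
cv2.imwrite('pics/w5.png',im)
```

```text
7.0667 [ 0.6134 -0.204   0.2231] [1.9346 1.8133 0.561 ]
0 [[262.0, 272.0], [257.0, 172.0], [370.0, 127.0], [245.0, 119.0]]
0.1 [[245.0, 275.0], [238.0, 172.0], [372.0, 126.0], [234.0, 118.0]]
0.2 [[226.0, 278.0], [217.0, 173.0], [372.0, 126.0], [222.0, 118.0]]
0.3 [[207.0, 280.0], [196.0, 174.0], [371.0, 125.0], [209.0, 118.0]]
0.4 [[187.0, 281.0], [175.0, 174.0], [367.0, 124.0], [197.0, 118.0]]
0.5 [[168.0, 282.0], [154.0, 174.0], [361.0, 123.0], [184.0, 118.0]]
```

View pics/w5.png

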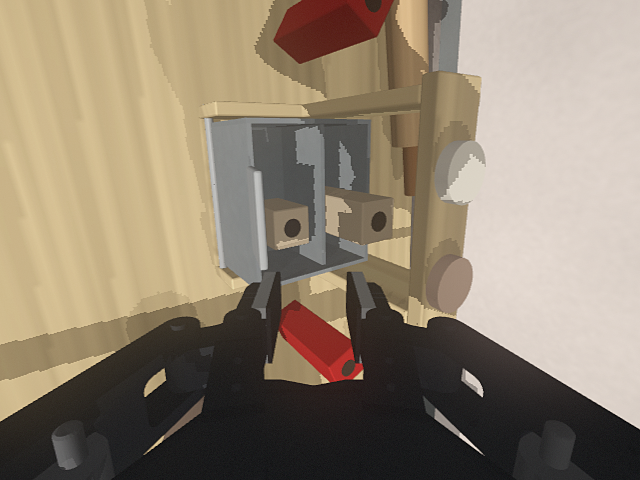

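The tab edge is at (255,168) to (264,270), so the bin is fully shut again with both posts still inside. I'll repeat the pull, this time letting the arm settle before each descent.

Run:
```python
from h import *
p,M=grip_tab(0,70);inc(p,M)
```

```text
t 7.12 tcp [ 0.6134 -0.204   0.2234] F [ 0.2606 -0.9373  0.4527] op 0.352
INC [ 13.7 -26.1  43.5] [17.08  0.03 -0.33]
```

apply_moves(
  increments=[
    [0.0,5,-10,10,6,0,0],
    [0.0,10,-20,25,12,0,0],
    [0.0,14,-26,43,17,0,0],
    [0.0,14,-26,43,17,0,0],
    [0.0,14,-26,43,17,0,0],
  ],
)

```text
time_s: 7.53
tcp_pos: [0.6176, -0.1897, 0.1723]
tool_rot: [2.121, 1.991, 0.304]
ft_force: [-0.3, 0.5, 0.4]
opening: 0.504
finger_force: 0.0
```

Run:
```python
from h import *
p,M=grip_tab(0,0,30);inc(p,M)
```

```text
t 7.53 tcp [ 0.6176 -0.1897  0.1723] F [-0.2748  0.5235  0.426 ] op 0.504
INC [-0.8 -0.1 65.3] [ 0.02 -0.07 -0.26]
```

apply_moves(
  increments=[
    [0.0,0,0,30,0,0,0],
    [0.0,0,0,65,0,0,0],
    [0.0,0,0,65,0,0,0],
    [-1,0,0,65,0,0,0],
    [-1,0,0,65,0,0,0],
  ],
)

```text
time_s: 7.95
tcp_pos: [0.6368, -0.1922, 0.1151]
tool_rot: [2.118, 1.984, 0.307]
ft_force: [0.7, -0.6, 0.6]
opening: 0.225
finger_force: 0.0
```

apply_moves(
  increments=[
    [-1,0,0,0,0,0,0],
    [-1,0,0,0,0,0,0],
    [-1,0,0,0,0,0,0],
    [-1,0,0,0,0,0,0],
    [-1,0,0,0,0,0,0],
  ],
)

```text
time_s: 8.37
tcp_pos: [0.6361, -0.1924, 0.1161]
tool_rot: [2.115, 1.987, 0.303]
ft_force: [-4.6, -0.2, 2.0]
opening: 0.054
finger_force: 60.6
```

apply_moves(
  increments=[
    [-1,0,-6,-1,-3.7,0,0],
    [-1,0,-12,-2,-7.3,0,0],
    [-1,0,-18,-3,-11,0,0],
    [-1,0,-24,-4,-14.7,0,0],
    [-1,0,-30,-4,-18.3,0,0],
  ],
)

```text
time_s: 8.78
tcp_pos: [0.607, -0.1914, 0.1109]
tool_rot: [1.909, 1.794, 0.579]
ft_force: [3.4, -1.4, -2.3]
opening: 0.054
finger_force: 63.9
```

apply_moves(
  increments=[
    [-1,0,-6,-1,-3.5,0,0],
    [-1,0,-12,-2,-7,0,0],
    [-1,0,-18,-3,-10.5,0,0],
    [-1,0,-24,-3,-14,0,0],
    [-1,0,-28,-3,-16.5,0,0],
  ],
)

```text
time_s: 9.2
tcp_pos: [0.5826, -0.1904, 0.0986]
tool_rot: [1.712, 1.607, 0.79]
ft_force: [-11.9, -0.2, 10.1]
opening: 0.06
finger_force: 73.8
```

Run:
```python
from h import *
o=get_obs();tiltest(o);print(o['ft_force'])
```

```text
lean-.3 0.6198211645198843 bin xz ang 0.5758055730765982 r 0.10158947551909026 y -0.002038252861961189
[-11.8726  -0.1515  10.0945]
```

apply_moves(
  increments=[
    [-1,0,-2,0,-0.5,0,0],
    [-1,0,-4,0,-1,0,0],
    [-1,0,-6,0,-1,0,0],
    [-1,0,-7,0,-1,0,0],
    [-1,0,-7,0,-1,0,0],
  ],
)

```text
time_s: 9.62
tcp_pos: [0.5801, -0.1903, 0.0966]
tool_rot: [1.697, 1.596, 0.804]
ft_force: [-25.2, 2.7, 24.3]
opening: 0.055
finger_force: 72.8
```

Run:
```python
from h import *
o=get_obs();tiltest(o);print(o['ft_force'])
```

```text
lean-.3 0.6399286370963997 bin xz ang 0.6071165452605373 r 0.10138286869045167 y -0.0020655525157417614
[-25.1664   2.673   24.2586]
```

apply_moves(
  increments=[
    [-1,0,-2,-2,1,0,0],
    [-1,0,-4,-3,2,0,0],
    [-1,0,-6,-4,2,0,0],
    [-1,0,-6,-4,2,0,0],
    [-1,0,-6,-4,2,0,0],
  ],
)

```text
time_s: 10.03
tcp_pos: [0.5787, -0.1905, 0.0962]
tool_rot: [1.719, 1.614, 0.785]
ft_force: [48.3, -2.8, -12.7]
opening: 0.054
finger_force: 60.3
```

Run:
```python
from h import *
o=get_obs();tiltest(o);print(o['ft_force'],o['ft_torque'])
```

```text
lean-.3 0.6099716648644702 bin xz ang 0.6211346505030689 r 0.10182709902627808 y -0.0023088199478129095
[ 48.3131  -2.8267 -12.655 ] [-0.3034 -2.3     0.385 ]
```

apply_moves(
  increments=[
    [-1,0,2,0,0.5,0,0],
    [-1,0,4,0,0.5,0,0],
    [-1,0,4,0,0.5,0,0],
    [-0.5,0,4,0,0.5,0,0],
    [-0.5,0,4,0,0.5,0,0],
  ],
)

```text
time_s: 10.45
tcp_pos: [0.5755, -0.1886, 0.0927]
tool_rot: [1.734, 1.628, 0.774]
ft_force: [-0.2, 1.2, 0.1]
opening: 0.25
finger_force: 0.0
```

apply_moves(
  increments=[
    [-0.5,0,0,0,0,0,0],
    [-0.5,0,0,-20,0,0,0],
    [-0.5,0,0,-50,0,0,0],
    [-0.5,0,0,-90,0,0,0],
    [-0.5,0,0,-90,0,0,0],
  ],
)

```text
time_s: 10.87
tcp_pos: [0.5036, -0.1848, 0.1546]
tool_rot: [1.727, 1.623, 0.771]
ft_force: [1.4, -1.6, 1.6]
opening: 0.248
finger_force: 0.0
```

Run:
```python
from h import *
p,M=grip_post(-.0136,168,97);inc(p,M)
```

```text
t 10.87 tcp [ 0.5036 -0.1848  0.1546] F [ 1.3719 -1.6245  1.6435] op 0.248
INC [-12.  116.6  61.3] [16.96  0.68  0.01]
```

apply_moves(
  increments=[
    [0.2,-3,38,-5,4,0,0],
    [0.5,-6,75,0,9,0,0],
    [0.6,-9,100,25,14,0,0],
    [0.6,-12,117,50,17,0.5,0],
    [0.6,-12,117,61,17,0.5,0],
  ],
)

```text
time_s: 11.28
tcp_pos: [0.6313, -0.2047, 0.2036]
tool_rot: [1.93, 1.821, 0.563]
ft_force: [0.4, -0.1, -0.5]
opening: 0.801
finger_force: 0.0
```

apply_moves(
  increments=[
    [0.6,0,0,0,0,0,0],
    [0.6,0,0,0,0,0,0],
    [0.6,0,0,0,0,0,0],
    [0.6,0,0,0,0,0,0],
    [0.6,0,0,0,0,0,0],
  ],
)

```text
time_s: 11.7
tcp_pos: [0.6234, -0.2031, 0.1981]
tool_rot: [1.94, 1.824, 0.56]
ft_force: [-0.4, -0.0, 1.3]
opening: 0.801
finger_force: 0.0
```

Run:
```python
from h import *
o=get_obs();im=optics.grab_frame('wrist');KT=cam('wrist',o)
p,M=grip_post(-.0136,88);inc(p,M,o)
y=-13.6
pts=dict(post=rackpts(O,YAW,[[78,y-19,124],[116,y-19,124],[116,y+19,124],[78,y+19,124]],.6,True),
tab=rackpts(O,YAW,[[-11,-35,124.5],[-11,35,124.5]],.6,True))
for k,v in pts.items():
    q=proj(KT,v);print(k,q.round(0).tolist())
    for u in q: cv2.drawMarker(im,tuple(int(round(x)) for x in u),(0,255,0),0,10,1)
cv2.imwrite('pics/w6.png',im)
```

```text
t 11.7 tcp [ 0.6234 -0.2031  0.1981] F [-0.3964 -0.0487  1.318 ] op 0.801
INC [-1.7  6.1 72.2] [-0.66 -0.32 -0.27]
post [[291.0, 298.0], [356.0, 298.0], [358.0, 235.0], [289.0, 235.0]]
tab [[140.0, 302.0], [121.0, 182.0]]
```

View pics/w6.png

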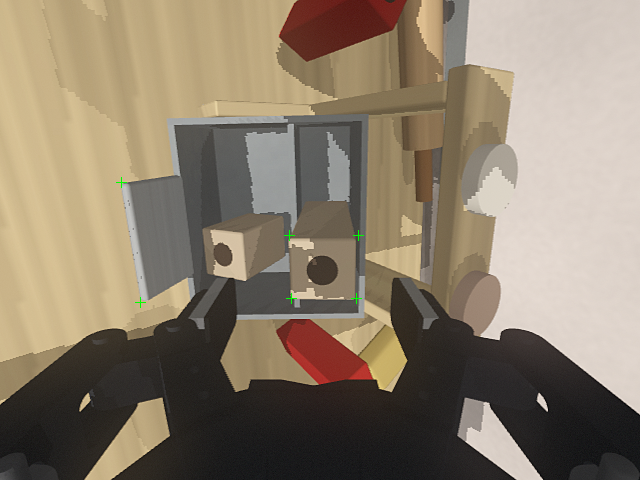

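The overlay matches again, with the bin at its stop and the post at (290–357, 235–298). I'll centre, settle and check before going below the post's top.

apply_moves(
  increments=[
    [0.6,-1,4,8,0,0,0],
    [0.6,-2,6,16,-0.6,0,0],
    [0.6,-2,6,20,-0.6,0,0],
    [0.6,-2,6,20,-0.6,0,0],
    [0.6,-2,6,20,-0.6,0,0],
  ],
)

```text
time_s: 12.17
tcp_pos: [0.6404, -0.2056, 0.1833]
tool_rot: [1.934, 1.82, 0.568]
ft_force: [0.2, -0.2, 0.4]
opening: 0.799
finger_force: 0.0
```

Run:
```python
from h import *
p,M=grip_post(-.0136,88);inc(p,M)
```

```text
t 12.17 tcp [ 0.6404 -0.2056  0.1833] F [ 0.2105 -0.1918  0.3502] op 0.799
INC [-0.2 -0.4 50.4] [-0.19 -0.4  -0.25]
```

apply_moves(
  increments=[
    [0.6,0,0,15,0,0,0],
    [0.6,0,0,30,0,0,0],
    [0.6,0,0,42,0,0,0],
    [0.6,0,0,48,0,0,0],
    [0.6,0,0,48,0,0,0],
  ],
)

```text
time_s: 12.58
tcp_pos: [0.6673, -0.2065, 0.1425]
tool_rot: [1.935, 1.821, 0.568]
ft_force: [-0.6, -0.5, -0.7]
opening: 0.799
finger_force: 0.0
```

apply_moves(
  increments=[
    [0.3,0,0,0,0,0,0],
    [0.1,0,0,0,0,0,0],
    [0,0,0,0,0,0,0],
    [-0.05,0,0,0,0,0,0],
    [-0.1,0,0,0,0,0,0],
  ],
)

```text
time_s: 13.0
tcp_pos: [0.6677, -0.2073, 0.1458]
tool_rot: [1.932, 1.818, 0.569]
ft_force: [-0.9, -0.9, -0.6]
opening: 0.451
finger_force: 4.9
```

Run:
```python
from h import *
p,M=grip_post(-.0136,88);inc(p,M)
```

```text
t 13.0 tcp [ 0.6677 -0.2073  0.1458] F [-0.8712 -0.9006 -0.6462] op 0.451
INC [ 0.2 -1.9  4. ] [-0.03 -0.32 -0.22]
```

apply_moves(
  increments=[
    [-1,0,0,0,0,0,0],
    [-1,0,0,0,0,0,0],
    [-1,0,0,0,0,0,0],
    [-1,0,0,-3,0,0,0],
    [-1,0,0,-8,0,0,0],
  ],
)

```text
time_s: 13.42
tcp_pos: [0.6632, -0.2066, 0.1507]
tool_rot: [1.934, 1.819, 0.569]
ft_force: [4.6, -0.8, -3.5]
opening: 0.438
finger_force: 62.1
```

apply_moves(
  increments=[
    [-1,0,0,-15,0,0,0],
    [-1,0,0,-35,0,0,0],
    [-1,0,0,-60,0,0,0],
    [-1,0,0,-85,0,0,0],
    [-1,0,0,-110,0,0,0],
  ],
)

```text
time_s: 13.83
tcp_pos: [0.5993, -0.2032, 0.241]
tool_rot: [1.936, 1.823, 0.567]
ft_force: [-0.2, -0.6, -3.9]
opening: 0.435
finger_force: 62.3
```

The post is gripped (38 mm opening) and lifted clear. Next it goes up, upright and over to the shelf.

```bash
cat >> h.py <<'E'
MARK=np.array([.4678,.2680]);SY=-.077
E
python3 - <<'E'
from h import *
inc([.57,-.2,.32],tool(YAW,.0));inc([*MARK,.31],tool(SY,0))
E
```

```text
t 13.83 tcp [ 0.5993 -0.2032  0.241 ] F [-0.1886 -0.6304 -3.9452] op 0.435
INC [  2.2  19.8 -81.9] [34.01 -0.51 -0.1 ]
t 13.83 tcp [ 0.5993 -0.2032  0.241 ] F [-0.1886 -0.6304 -3.9452] op 0.435
INC [ 463.4  -95.1 -142.4] [34.   -0.82  0.92]
```

apply_moves(
  increments=[
    [-1,0,8,-32,0,0,0],
    [-1,0,16,-64,7,0,0],
    [-1,1,22,-90,14,0,0],
    [-1,2,22,-90,21,0,0],
    [-1,2,22,-90,28,-0.5,0],
  ],
)

```text
time_s: 14.25
tcp_pos: [0.568, -0.2012, 0.3343]
tool_rot: [2.228, 2.091, 0.111]
ft_force: [-0.3, -0.8, -3.6]
opening: 0.435
finger_force: 62.4
```

Run:
```python
from h import *
inc([*MARK,.31],tool(SY,0))
```

```text
t 14.25 tcp [ 0.568  -0.2012  0.3343] F [-0.3455 -0.8455 -3.645 ] op 0.435
INC [ 462.  -131.5    7.8] [6.35 0.21 0.78]
```

apply_moves(
  increments=[
    [-1,38,-10,0,2,0,0],
    [-1,76,-21,0,4,0,0],
    [-1,115,-32,0,6,0,0.5],
    [-1,153,-43,0,6,0,0.8],
    [-1,192,-54,0,6,0.2,0.8],
  ],
)

```text
time_s: 14.67
tcp_pos: [0.5264, -0.0041, 0.3214]
tool_rot: [-2.303, -2.135, -0.006]
ft_force: [0.4, 0.9, -4.1]
opening: 0.437
finger_force: 62.6
```

Run:
```python
from h import *
inc([*MARK,.31],tool(SY,0))
```

```text
t 14.67 tcp [ 0.5264 -0.0041  0.3214] F [ 0.3928  0.9167 -4.1022] op 0.437
INC [266.8 -79.1  12.3] [ 0.08 -0.22  0.07]
```

apply_moves(
  increments=[
    [-1,38,-11,0,0,0,0],
    [-1,76,-22,0,0,0,0],
    [-1,115,-34,0,0,0,0],
    [-1,153,-45,0,0,0,0],
    [-1,190,-56,0,0,0,0],
  ],
)

```text
time_s: 15.08
tcp_pos: [0.4841, 0.1897, 0.3227]
tool_rot: [2.303, 2.136, 0.007]
ft_force: [1.2, -0.8, -2.9]
opening: 0.437
finger_force: 62.6
```

apply_moves(
  increments=[
    [-1,25,-8,5,0,0,0],
    [-1,50,-16,10,0,0,0],
    [-1,68,-21,12,0,0,0],
    [-1,72,-22,12,0,0,0],
    [-1,72,-22,12,0,0,0],
  ],
)

```text
time_s: 15.5
tcp_pos: [0.4681, 0.2623, 0.3105]
tool_rot: [2.3, 2.139, 0.005]
ft_force: [0.4, -0.1, -4.2]
opening: 0.434
finger_force: 62.6
```

Run:
```python
from h import *
o=get_obs();inc([*MARK,.18],tool(SY,0),o)
im=optics.grab_frame('wrist');KT=cam('wrist',o)
w=R.from_euler('z',SY).as_matrix()
for k,(P,col) in dict(mark=([[a*.023,b*.023,0] for a in(-1,1) for b in(-1,1)]+[[0,0,0]],(0,255,0))).items():
    q=proj(KT,np.array(P)@w.T+[*MARK,.017]);print(k,q.round(0).tolist())
    for u in q: cv2.drawMarker(im,tuple(int(round(x)) for x in u),col,0,10,1)
A=R.from_rotvec(o['tool_rot']).as_matrix()
q=proj(KT,np.array([[a*.019,b*.019,.088] for a in(-1,1) for b in(-1,1)])@A.T+o['tcp_pos']);print('postbot',q.round(0).tolist())
for u in q: cv2.drawMarker(im,tuple(int(round(x)) for x in u),(255,0,255),0,10,1)
cv2.imwrite('pics/w7.png',im)
```

```text
t 15.5 tcp [0.4681 0.2623 0.3105] F [ 0.435 -0.071 -4.233] op 0.434
INC [  5.4  -1.1 130.5] [ 0.16 -0.13  0.24]
mark [[295.0, 208.0], [294.0, 173.0], [329.0, 208.0], [330.0, 173.0], [312.0, 191.0]]
postbot [[288.0, 264.0], [340.0, 264.0], [286.0, 213.0], [341.0, 213.0]]
```

View pics/w7.png

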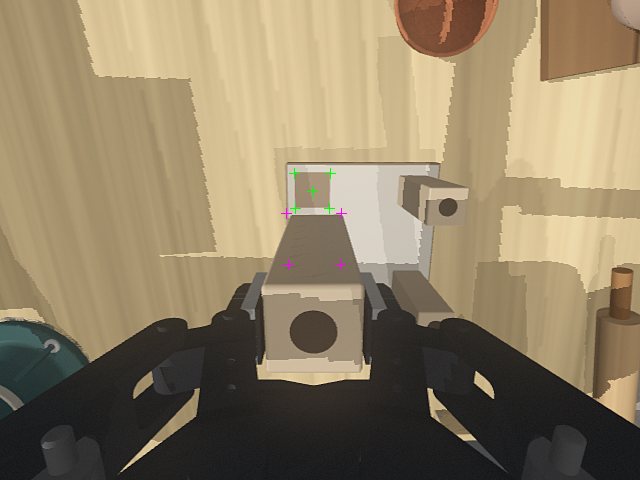

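The mark is at (294–330, 172–208), exactly as predicted. The post's lower edge is at (288–342, 214), within 1–2 px of the model, so it hangs straight and centred under the tool. Lowering next.

apply_moves(
  increments=[
    [-1,4,-1,35,0,0,0],
    [-1,5,-1,70,0,0,0],
    [-1,5,-1,105,0,0,0],
    [-1,5,-1,135,0,0,0],
    [-1,5,-1,150,0,0,0],
  ],
)

```text
time_s: 15.97
tcp_pos: [0.4673, 0.2642, 0.1566]
tool_rot: [-2.305, -2.133, 0.003]
ft_force: [-0.8, -0.6, -3.2]
opening: 0.437
finger_force: 62.5
```

apply_moves(
  increments=[
    [-1,0,0,10,0,0,0],
    [-1,0,0,20,0,0,0],
    [-1,0,0,30,0,0,0],
    [-1,0,0,30,0,0,0],
    [-1,0,0,30,0,0,0],
  ],
)

```text
time_s: 16.38
tcp_pos: [0.4697, 0.2669, 0.1322]
tool_rot: [2.303, 2.135, 0.01]
ft_force: [0.6, -0.1, -2.0]
opening: 0.434
finger_force: 62.6
```

Run:
```python
from h import *
o=get_obs();inc([*MARK,.105],tool(SY,0),o)
```

```text
t 16.38 tcp [0.4697 0.2669 0.1322] F [ 0.6    -0.1149 -2.0409] op 0.434
INC [ 0.9 -2.2 27.2] [ 0.33 -0.21  0.08]
```

apply_moves(
  increments=[
    [-1,1,-1,6,0.2,-0.1,0],
    [-1,1,-1.5,12,0.2,-0.1,0],
    [-1,1,-1.5,17,0.2,-0.1,0],
    [-1,1,-1.5,21,0.2,-0.1,0],
    [-1,1,-1.5,21,0.2,-0.1,0],
  ],
)

```text
time_s: 16.8
tcp_pos: [0.4673, 0.268, 0.1093]
tool_rot: [-2.303, -2.136, -0.0]
ft_force: [-0.8, 0.2, -4.4]
opening: 0.433
finger_force: 62.6
```

apply_moves(
  increments=[
    [-1,0,0,1,0,0,0],
    [-1,0,0,2,0,0,0],
    [-1,0,0,3,0,0,0],
    [-1,0,0,3,0,0,0],
    [-1,0,0,3,0,0,0],
  ],
)

```text
time_s: 17.22
tcp_pos: [0.4681, 0.2682, 0.1078]
tool_rot: [2.303, 2.136, 0.004]
ft_force: [0.1, -0.1, -2.8]
opening: 0.436
finger_force: 62.6
```

Run:
```python
from h import *
o=get_obs();inc([*MARK,.105],tool(SY,0),o)
```

```text
t 17.22 tcp [0.4681 0.2682 0.1078] F [ 0.0792 -0.0646 -2.8179] op 0.436
INC [-0.3 -0.3  2.8] [ 0.1  -0.11  0.1 ]
```

apply_moves(
  increments=[
    [-1,0,0,0.5,0,0,0],
    [-1,0,0,1,0,0,0],
    [-1,0,0,1.5,0,0,0],
    [-1,0,0,2,0,0,0],
    [-1,0,0,2,0,0,0],
  ],
)

```text
time_s: 17.63
tcp_pos: [0.4682, 0.2684, 0.1063]
tool_rot: [2.303, 2.136, 0.005]
ft_force: [-0.2, -0.1, 0.0]
opening: 0.435
finger_force: 63.0
```

apply_moves(
  increments=[
    [-1,0,0,0.5,0,0,0],
    [-1,0,0,1,0,0,0],
    [-1,0,0,1.5,0,0,0],
    [-1,0,0,2,0,0,0],
    [-1,0,0,2,0,0,0],
  ],
)

```text
time_s: 18.05
tcp_pos: [0.4684, 0.2687, 0.1062]
tool_rot: [2.303, 2.136, 0.007]
ft_force: [-3.5, -0.3, 8.9]
opening: 0.435
finger_force: 63.6
```

The post is on the shelf: the height stopped changing and the force rose to +9 N. I'll relieve the pressure, open and withdraw upward.

apply_moves(
  increments=[
    [-1,0,0,-1,0,0,0],
    [-1,0,0,-1.5,0,0,0],
    [-1,0,0,-1.5,0,0,0],
    [-0.1,0,0,-1.5,0,0,0],
    [0.05,0,0,-1.5,0,0,0],
  ],
)

```text
time_s: 18.47
tcp_pos: [0.4686, 0.2682, 0.105]
tool_rot: [2.303, 2.136, 0.005]
ft_force: [0.3, -0.3, -0.9]
opening: 0.522
finger_force: 0.0
```

apply_moves(
  increments=[
    [0.2,0,0,0,0,0,0],
    [0.35,0,0,0,0,0,0],
    [0.5,0,0,0,0,0,0],
    [0.5,0,0,-5,0,0,0],
    [0.5,0,0,-15,0,0,0],
  ],
)

```text
time_s: 18.88
tcp_pos: [0.4671, 0.2677, 0.119]
tool_rot: [-2.303, -2.136, 0.001]
ft_force: [0.5, 0.3, -0.5]
opening: 0.748
finger_force: 0.0
```

apply_moves(
  increments=[
    [0.5,0,0,-25,0,0,0],
    [0.5,0,0,-60,0,0,0],
    [0.5,0,0,-100,0,0,0],
    [0.5,0,0,-130,0,0,0],
    [0.5,0,0,-130,0,0,0],
  ],
)

```text
time_s: 19.3
tcp_pos: [0.4708, 0.2693, 0.2605]
tool_rot: [2.299, 2.132, 0.029]
ft_force: [0.9, 0.9, 0.7]
opening: 0.75
finger_force: 0.0
```

Run:
```python
from h import *
o=get_obs();KT=cam('wrist',o);im=optics.grab_frame('wrist');t=optics.grab_frame('top')
w=R.from_euler('z',SY).as_matrix()
for z,col in((.137,(255,0,255)),(.017,(0,255,0))):
  s=.019 if z>.1 else .023
  q=proj(KT,np.array([[a*s,b*s,0] for a in(-1,1) for b in(-1,1)])@w.T+[*MARK,z]);print(q.round(0).tolist())
  for u in q: cv2.drawMarker(im,tuple(int(round(x)) for x in u),col,0,8,1)
a=cv2.resize(t[140:320,190:460],(400,267),interpolation=cv2.INTER_CUBIC)
cv2.imwrite('pics/f.png',np.vstack([cv2.resize(im[80:480,100:500],(400,333)) if 0 else im[80:400,120:520],a]))
```

```text
[[285.0, 252.0], [284.0, 207.0], [330.0, 252.0], [331.0, 207.0]]
[[288.0, 224.0], [287.0, 185.0], [327.0, 224.0], [327.0, 185.0]]
```

View pics/f.png

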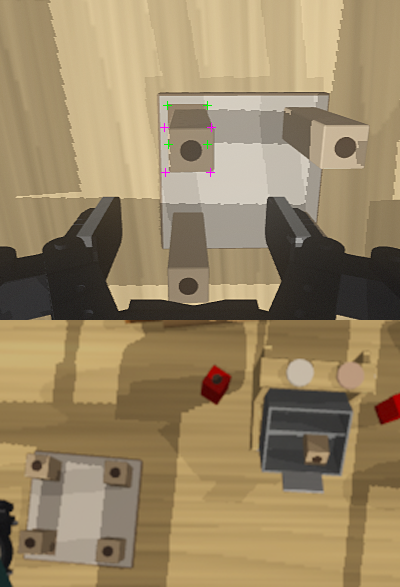

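The post stands upright on the bare square, its top at crop (168–214, 127–172) against a prediction of (164–211, 127–172). The top view shows the bin still tilted out with the short post inside and nothing else moved. Handing in.

```bash
python3 -c "
from plant import robot
print(robot.finish_job())"
```

```text
the job is handed in; nothing more can be done
None
```

The tall post stands upright on the bare square, and the bin is tilted out to its stop with the short post still in it. An off-centre first descent on the post knocked the bin fully shut, so I pulled it out a second time before taking the post; the job is handed in, with no verdict returned.

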